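# Slide the release bearing to the green ring

## Robot

A 7-joint arm with a two-finger parallel gripper is mounted at the origin on a cart in front of the work surface, level with it; the furniture and walls round the work are solid. World frame = base frame: x ahead of the robot, y to its left, z up, the work surface at z = 0. Lengths are in m, angles in rad, forces in N, time in s.
With the tool pointing down it reaches from about 0.425 to 0.875 m from the base axis. Payload 9.9 kg.
Tool frame: the origin (TCP) lies at the very end of the fingers, on their centre line; the grasp point (between the pads) lies 19 mm behind it; z points along the fingers, y is the line along which they close (so a half turn about z gives the same grasp; the last joint's range is limited). The gripper opens to 85 mm and grips with 20 to 120 N. Pads are 22 mm wide; open, the fingers measure 114 mm over their backs; the gripper's body (76 mm by 85 mm) begins 54 mm behind the grasp point. The pads swing forward as they close: fully open they stand 13 mm farther back than shut.
Start: joints at [1.168, 0.576, 0.025, 1.437, -0.015, 1.129, -0.057], TCP at [0.212, -0.641, 0.231] pointing down, gripper open.
Joint ranges: [-2.76, 2.76], [-0.34, 2.15], [-1.52, 1.57], [0.19, 2.46], [-1.09, 4.23], [0.17, 1.99], [-2.82, 2.82]. Speed limits (rad/s): [2.22, 2.22, 3.01, 3.01, 3.14, 3.14, 3.14].

## Interface

Orientations are given as a rotation vector (axis times angle).
In Python, from cell import get_state, snapshot, camera_model, close_job gives the robot as it stands.
- The arm moves only by the tool move_arm, never from a script. Its argument "rows" is a list of rows, each an object of numbers: "tx", "ty", "tz": the shift along the world's x, y, z in mm; "twist": the turn about the world's z in rad; "fingers": the closure, from 0 (fully open) to 1 (shut). A call has 1 to 10 rows; each row is the pose to reach, as a shift and turn from the pose commanded when the call began; what a row does not reach only later rows make up. A row lasts 1/8 s, in which the tool goes at most 62.5 mm and 10.7 degrees, less where a joint would pass 70% of its speed; a pose out of reach is approached as far as the arm can. A call with a gripper value outside its range is refused whole. The fingers move at their own pace and stop on an object; the grip force is fixed at half the most. Time passes only in rows, so rows that repeat a pose let the fingers close. It gives the time, the measured TCP pose, the force, the opening and the grip force at its end, in the units of the state.
- get_state(): the state, without advancing time (a new reading comes with each control period).
- snapshot(name): name is "scene" or "top" or "wrist"; returns the picture (420x560x3 uint8, red, green, blue); there is no depth.
- camera_model(name): a dict with "K" (3x3 intrinsics, pixels), "rvec" (rotation vector, rad) and "tvec" (3), from world to camera coordinates, as OpenCV has them; the wrist camera has in their place "tool_from_camera" (4x4, takes a point from camera to tool coordinates, whose origin is the TCP and whose axes are the flange's). Camera axes: x right, y down, z forward; pixel columns grow to the right and rows downward; lengths in m; the calibration is good to about 2 mm. A picture is of the moment at which its call begins: read the wrist's pose just before it. camera_model takes no time and is no camera call.
- close_job(): hands the job in; it is judged then, once.
The state is a dict: "t": time; "qpos": joint angles; "qvel": joint speeds; "effort": joint torques, N m; "position": TCP position; "orientation": TCP orientation; "contact_force": force on the tool from outside, world axes, zero at the start; "torque": the same for the moment, N m; "opening": finger opening in m; "grip_force": force on a finger pad.
Only numpy, scipy, OpenCV 4.12 (cv2) and the standard library are available. Lean on these libraries where they do the work, as an engineer would, in place of code of your own. Each camera call takes 0.05 s, during which the arm holds its last target. There are 200 camera calls.

## Task

The clutch release bearing standing on the red ring of the inspection plate has been checked. Slide it across the plate, without lifting it off the plate or tipping it, until its round base stands inside the green ring, and let go of it. Leave the plain ball bearing on the yellow ring and the blue rivet tin beside the plate where they are.

Things in the scene. Friction and masses are not known exactly. Their poses are not given: they have to be found in the camera images.
- release_centre (a point): Release bearing's centre, 21 mm above its underside. Loose, about 0.4 kg, starts on the red ring. Bright round base 66 mm wide, 16 mm high; above it a dark hollow sleeve 48 mm wide, at 16 to 42 mm height; two dark ears at 20 to 28 mm height, 14 mm wide, reach 51 mm either side of the centre along y. z is up along the sleeve; across x the sleeve is free to be gripped above the base.
- green_ring: Centre of the green ring, paint on the plate's top, 96 mm inner, 112 mm outer diameter; z up. The fixed grey steel plate, 250 x 270 mm, has a flat top 20 mm above the bench. On it are three such rings (red, green, yellow), 140 mm apart in a triangle; which colour is at which corner changes.
- ball_bearing: Plain ball bearing lying flat on the yellow ring, 72 mm diameter, 18 mm high, loose; origin at the centre of its underside. To be left alone.
- rivet_tin: Round blue tin of rivets, 61 mm diameter, 37 mm high, loose on the bench beside the plate's right (-y) edge; origin at the centre of its underside. To be left alone.
Mind the look-alikes: they are no part of the job. Of the things like the part that bears release_centre, leave any that is orange; of the rest the smaller one is meant.

How it is judged:
At the end, for the whole second after the job is handed in: The release bearing stands flat on the plate, its centre within 16 mm of the green ring's centre (its base inside the ring), and stays there, let go; the ball bearing and the rivet tin are within 15 mm of where they were (horizontal distance between release_centre and green_ring below 0.016 m and height (world z) of release_centre below 0.045 m and angle between release_centre's own z axis and vertical below 0.1 rad and distance of each of ball_bearing, rivet_tin from where it was at the start of the episode below 0.015 m); the robot touches nothing.
It fails at once if the release bearing is lifted more than 8 mm off the plate (height (world z) of release_centre above 0.049 m).
It fails at once if the release bearing is tipped more than 17 degrees (angle between release_centre's own z axis and vertical above 0.3 rad).
It fails at once if the release bearing leaves the plate's top (height (world z) of release_centre below 0.033 m).
It fails at once if the ball bearing is moved more than 15 mm (distance of ball_bearing from where it was at the start of the episode above 0.015 m).
It fails at once if the rivet tin is moved more than 15 mm (distance of rivet_tin from where it was at the start of the episode above 0.015 m).
It also fails if it takes over 32 s, if anything falls off the work surface, if the arm or the gripper's body presses on something with over 40 N, if the wrist force passes 120 N, or if a joint passes its speed limit or range.

## Working session

There is one attempt and no reset: what is moved stays moved. The work goes in short steps, Python scripts to look and compute and a tool call to move; the robot and the scene stay as the last step left them, time stands still between calls to the robot, and variables do not carry over. Pictures are saved under pics/ and viewed, at most 10 in all, crops included, and the job is handed in when it is done.

Besides the shell and the picture viewer there is one more tool, called after "Emit:" as a command line: name --argument value ..., lists and objects as JSON in quotes. move_arm: Moves the arm, as the interface text tells. Its arguments: {"type":"object","properties":{"rows":{"type":"array","items":{"type":"object","properties":{"tx":{"type":"number"},"ty":{"type":"number"},"tz":{"type":"number"},"twist":{"type":"number"},"fingers":{"type":"number"}}}}},"required":["rows"]}

```bash
mkdir -p pics; python3 - <<'E'
from cell import *
import cv2
for n in("scene","top"):
    cv2.imwrite(f"pics/{n}0.png",snapshot(n)[:,:,::-1])
s=get_state();print(s["t"],s["position"],s["orientation"],s["opening"])
E
```

```text
0.1 [ 0.21145969 -0.64059246  0.23052388] [-3.10031043e+00 -4.98498952e-01  4.46808295e-04] 0.08549322428798675
```

View pics/top0.png

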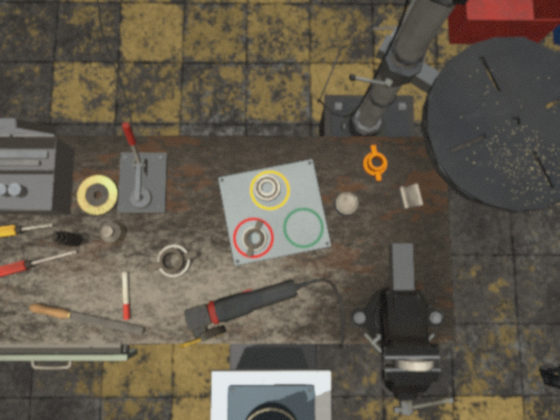

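View pics/scene0.png

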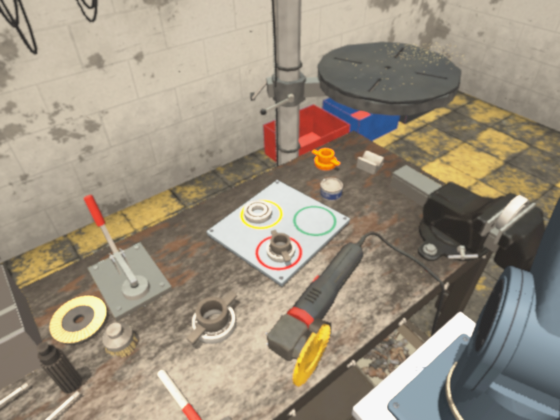

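The top view shows the plate, with the red ring and release bearing at about (254,238), the green ring at (303,228), the yellow ring and ball bearing at (268,188), and the tin at (347,203). The large grey look-alike is at (173,260) and the orange one at (375,162). Next I'll rectify the image and measure.

```bash
cat >h.py <<'E'
from cell import *
import cv2, numpy as np
def proj(n,P):
    m=camera_model(n); return cv2.projectPoints(np.array(P,float).reshape(-1,1,3),np.array(m["rvec"],float),np.array(m["tvec"],float),np.array(m["K"],float),None)[0].reshape(-1,2)
def H(n,z,x0,y0,s=2000,):
    # world->rectified: col=(y0-y)*s,row=(x0-x)*s
    w=np.array([[0.4,.3],[.4,-.3],[.8,.3],[.8,-.3]])
    p=proj(n,[[a,b,z] for a,b in w]).astype(np.float32)
    d=np.array([[(y0-b)*s,(x0-a)*s] for a,b in w],np.float32)
    return cv2.getPerspectiveTransform(p,d)
def rings(n,img,x0,y0,z=.02,s=2000):
    r=cv2.warpPerspective(img,H(n,z,x0,y0,s),(800,600))
    hsv=cv2.cvtColor(r,cv2.COLOR_RGB2HSV);o={}
    for c,(a,b) in dict(red=(170,190),green=(50,90),yellow=(20,33)).items():
        h=hsv[...,0].astype(int); h=np.where((c=='red')&(h<8),h+180,h)
        k=((h>=a)&(h<=b)&(hsv[...,1]>90)).astype(np.uint8)
        cs=cv2.findContours(k,cv2.RETR_EXTERNAL,cv2.CHAIN_APPROX_NONE)[0]
        cs=[q for q in cs if 150<cv2.boundingRect(q)[2]<300]
        for q in cs:
            (u,v),rad=cv2.minEnclosingCircle(cv2.convexHull(q)); 
            e=cv2.fitEllipse(cv2.convexHull(q)); o[c]=(x0-e[0][1]/s,y0-e[0][0]/s,e[1][0]/s,e[1][1]/s); print(n,c,np.round(o[c],4))
    return r
E
python3 - <<'E'
from h import *
m=camera_model("top");print(m["tvec"]);R=cv2.Rodrigues(np.array(m["rvec"]))[0];print("cam",-R.T@np.array(m["tvec"]))
x=cv2.perspectiveTransform(np.array([[[268,210.]]],np.float32),H("top",.02,0,0,1))[0,0];x0=-x[1]+.15;y0=-x[0]+.2;print("plate c",-x[::-1],x0,y0)
for n in("top","scene"):
    im=cv2.imread(f"pics/{n}0.png")[:,:,::-1].copy(); r=rings(n,im,x0,y0)
    cv2.imwrite(f"pics/{n}_r.png",r[:,:,::-1])
E
```

```text
[-0.0309115   0.58890656  1.25651748]
cam [ 0.40632672 -0.01410728  1.32714061]
plate c [0.58090204 0.00882928] 0.7309021 0.20882928
top red [0.5052 0.0499 0.112  0.1125]
top yellow [0.6379 0.0051 0.1127 0.1128]
scene red [0.5056 0.0498 0.1108 0.1113]
scene yellow [0.6379 0.0051 0.1104 0.1116]
```

View pics/top_r.png

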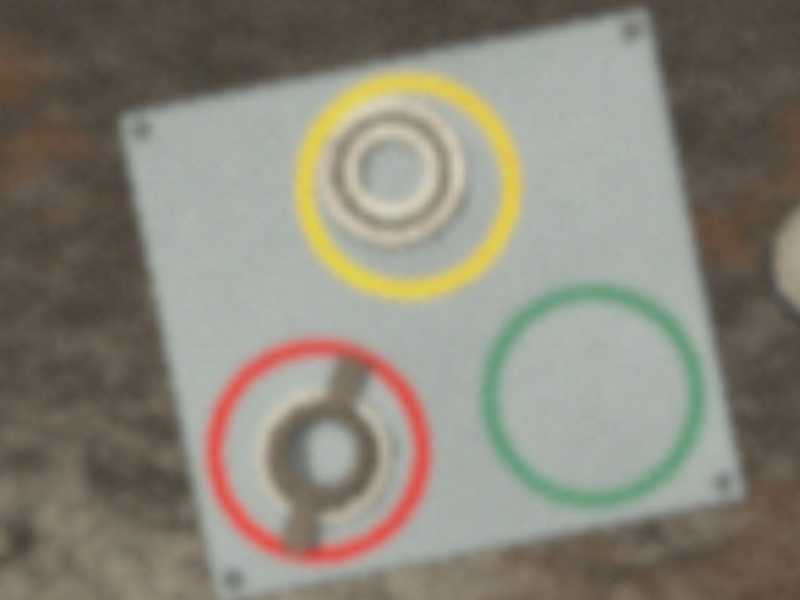

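The rectified view shows the green ring at (593,395) px, which is (.533,-.088) m. The release bearing is at (325,457) px, about (.5015,.045) m, with its ears about 0.26 rad off the x axis. The arm has to pass the vise on its way over, so I'll estimate the vise height first.

```bash
python3 - <<'E'
from h import *
print(proj("top",[get_state()["position"]]))
def P(n):
    m=camera_model(n);R=cv2.Rodrigues(np.array(m["rvec"],float))[0];return np.array(m["K"])@np.c_[R,np.array(m["tvec"])]
for a,b in [((359,318),(430,250)),((340,203),(331,186)),((410,365),(505,205)),((402,248),(400,172)),((440,125),(388,62))]:
    X=cv2.triangulatePoints(P("top"),P("scene"),np.array(a,float),np.array(b,float)).ravel();X=X[:3]/X[3]
    print(np.round(X,3),proj("top",[X])-a)
g=cv2.cvtColor(cv2.imread("pics/scene0.png"),cv2.COLOR_BGR2RGB)
cv2.imwrite("pics/v.png",cv2.resize(np.hstack([snapshot("wrist")[:,:,::-1],g[130:,360:][:420,:,::-1].copy() if 0 else cv2.copyMakeBorder(g[130:,360:,::-1],0,130,0,0,0)]),None,fx=1,fy=1))
E
```

```text
[[556.21491344 361.6582188 ]]
[ 0.288 -0.237  0.015] [[-0.00996646 -0.0141275 ]]
[ 0.594 -0.191  0.041] [[1.25081266 1.3154474 ]]
[ 0.2   -0.325  0.171] [[-1.3929872  -2.40693791]]
[ 0.475 -0.34   0.087] [[-0.81192337 -1.02765464]]
[ 0.7   -0.404  0.307] [[12.18182247 14.99052028]]
```

View pics/v.png

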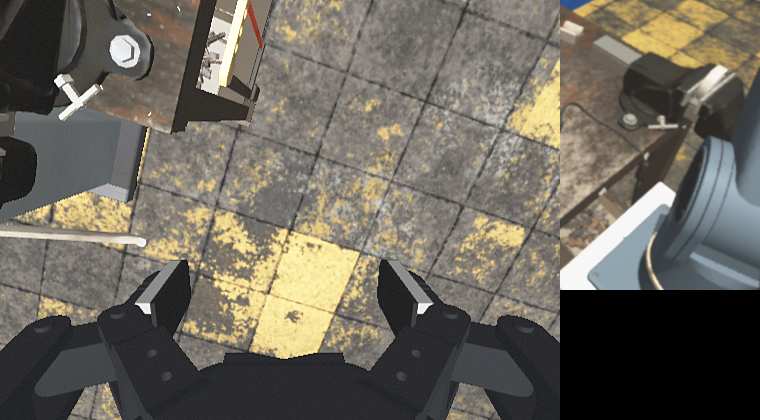

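The wrist view shows only floor under the gripper and the vise at its upper left. The vise is about 0.17 m tall, so I'll go up first and then across.

Emit:
move_arm --rows '[{"tz": 50}, {"tz": 100}, {"tz": 140}, {"tx": 20, "ty": 40, "tz": 140, "twist": -0.1}, {"tx": 50, "ty": 90, "tz": 140, "twist": -0.2}, {"tx": 80, "ty": 140, "tz": 140, "twist": -0.3}, {"tx": 110, "ty": 190, "tz": 140, "twist": -0.4}, {"tx": 140, "ty": 240, "tz": 140, "twist": -0.5}, {"tx": 170, "ty": 290, "tz": 140, "twist": -0.58}, {"tx": 200, "ty": 330, "tz": 140, "twist": -0.58}]'

```text
validation failed for argument at $.ro...
```

Emit:
move_arm --rows '[{"tx": 0, "ty": 0, "tz": 50, "twist": 0, "fingers": 0}, {"tx": 0, "ty": 0, "tz": 100, "twist": 0, "fingers": 0}, {"tx": 0, "ty": 0, "tz": 140, "twist": 0, "fingers": 0}, {"tx": 20, "ty": 40, "tz": 140, "twist": -0.1, "fingers": 0}, {"tx": 50, "ty": 90, "tz": 140, "twist": -0.2, "fingers": 0}, {"tx": 80, "ty": 140, "tz": 140, "twist": -0.3, "fingers": 0}, {"tx": 110, "ty": 190, "tz": 140, "twist": -0.4, "fingers": 0}, {"tx": 140, "ty": 240, "tz": 140, "twist": -0.5, "fingers": 0}, {"tx": 170, "ty": 290, "tz": 140, "twist": -0.58, "fingers": 0}, {"tx": 200, "ty": 330, "tz": 140, "twist": -0.58, "fingers": 0}]'

```text
t: 1.4
position: [0.4123, -0.3087, 0.3714]
orientation: [-3.115, 0.409, -0.0]
contact_force: [0.6, -0.3, 0.8]
opening: 0.0853
grip_force: 0.0
```

Emit:
move_arm --rows '[{"tx": 20, "ty": 50, "tz": 0, "twist": 0, "fingers": 0}, {"tx": 40, "ty": 100, "tz": 0, "twist": 0, "fingers": 0}, {"tx": 50, "ty": 150, "tz": 0, "twist": 0, "fingers": 0}, {"tx": 60, "ty": 200, "tz": -10, "twist": 0, "fingers": 0}, {"tx": 70, "ty": 250, "tz": -40, "twist": 0, "fingers": 0}, {"tx": 80, "ty": 300, "tz": -70, "twist": 0, "fingers": 0}, {"tx": 90, "ty": 340, "tz": -110, "twist": 0, "fingers": 0}, {"tx": 90, "ty": 356, "tz": -160, "twist": 0, "fingers": 0}, {"tx": 90, "ty": 356, "tz": -200, "twist": 0, "fingers": 0}, {"tx": 90, "ty": 356, "tz": -200, "twist": 0, "fingers": 0}]'

```text
t: 2.65
position: [0.4996, 0.0448, 0.1691]
orientation: [3.113, -0.408, -0.009]
contact_force: [-0.5, 0.0, 0.5]
opening: 0.0855
grip_force: 0.0
```

```bash
python3 - <<'E'
from h import *
from scipy.spatial.transform import Rotation as Ro
s=get_state();im=snapshot("wrist");m=camera_model("wrist")
T=np.eye(4);T[:3,:3]=Ro.from_rotvec(s["orientation"]).as_matrix();T[:3,3]=s["position"]
W=np.linalg.inv(T@np.array(m["tool_from_camera"]));K=np.array(m["K"])
print(s["t"],s["position"],np.linalg.inv(W)[:3,3])
def pr(P): return cv2.projectPoints(np.array(P,float),W[:3,:3],W[:3,3],K,None)[0].reshape(-1,2)
v=im[:,:,::-1].copy();t=np.linspace(0,6.2832,60)
def circ(c,r,z,col): cv2.polylines(v,[np.int32(pr(np.c_[c[0]+r*np.cos(t),c[1]+r*np.sin(t),0*t+z]))],True,col,1)
c=(.5015,.045)
circ(c,.033,.036,(255,0,255));circ(c,.024,.062,(255,255,0));circ((.5334,-.0877),.056,.02,(0,0,255));circ((.5054,.0499),.056,.02,(255,0,0))
cv2.imwrite("pics/w1.png",v)
E
```

```text
2.65 [0.49963703 0.04484887 0.16911451] [0.56557898 0.0249843  0.30977446]
```

View pics/w1.png

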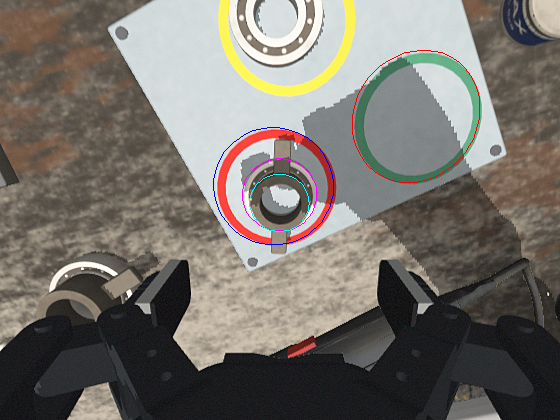

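The wrist view matches the overlay to about 1–2 mm: bearing at about (280,195), green ring at (420,117). Descending now.

Emit:
move_arm --rows '[{"tx": 0, "ty": 0, "tz": -40, "twist": 0, "fingers": 0}, {"tx": 0, "ty": 0, "tz": -75, "twist": 0, "fingers": 0}, {"tx": 0, "ty": 0, "tz": -105, "twist": 0, "fingers": 0}, {"tx": 0, "ty": 0, "tz": -125, "twist": 0, "fingers": 0}, {"tx": 0, "ty": 0, "tz": -132, "twist": 0, "fingers": 0}, {"tx": 0, "ty": 0, "tz": -132, "twist": 0, "fingers": 0}, {"tx": 0, "ty": 0, "tz": -132, "twist": 0, "fingers": 0}]'

```text
t: 3.58
position: [0.5025, 0.045, 0.0405]
orientation: [-3.114, 0.41, -0.003]
contact_force: [0.4, -0.3, -0.3]
opening: 0.0852
grip_force: 0.0
```

Emit:
move_arm --rows '[{"tx": 0, "ty": 0, "tz": 0, "twist": 0, "fingers": 0.15}, {"tx": 0, "ty": 0, "tz": 0, "twist": 0, "fingers": 0.25}, {"tx": 0, "ty": 0, "tz": 0, "twist": 0, "fingers": 0.35}, {"tx": 0, "ty": 0, "tz": 0, "twist": 0, "fingers": 0.45}, {"tx": 0, "ty": 0, "tz": 0, "twist": 0, "fingers": 0.55}, {"tx": 0, "ty": 0, "tz": 0, "twist": 0, "fingers": 0.55}, {"tx": 0, "ty": 0, "tz": 0, "twist": 0, "fingers": 0.55}]'

```text
t: 4.45
position: [0.5019, 0.0454, 0.0399]
orientation: [-3.114, 0.408, -0.001]
contact_force: [-1.3, 0.7, 9.2]
opening: 0.0459
grip_force: 60.5
```

Emit:
move_arm --rows '[{"tx": 2, "ty": -8, "tz": 0, "twist": 0, "fingers": 0.55}, {"tx": 5, "ty": -20, "tz": 0, "twist": 0, "fingers": 0.55}, {"tx": 9, "ty": -36, "tz": 0, "twist": 0, "fingers": 0.55}, {"tx": 13, "ty": -53, "tz": 0, "twist": 0, "fingers": 0.55}, {"tx": 17, "ty": -70, "tz": 0, "twist": 0, "fingers": 0.55}, {"tx": 21, "ty": -88, "tz": 0, "twist": 0, "fingers": 0.55}, {"tx": 25, "ty": -105, "tz": 0, "twist": 0, "fingers": 0.55}, {"tx": 29, "ty": -120, "tz": 0, "twist": 0, "fingers": 0.55}, {"tx": 32, "ty": -133, "tz": 0, "twist": 0, "fingers": 0.55}, {"tx": 32, "ty": -133, "tz": 0, "twist": 0, "fingers": 0.55}]'

```text
t: 5.7
position: [0.5345, -0.0885, 0.0399]
orientation: [-3.114, 0.41, -0.003]
contact_force: [0.4, -0.1, 6.0]
opening: 0.0463
grip_force: 60.5
```

```bash
python3 - <<'E'
from h import *
s=get_state();print(s["t"],s["position"],s["contact_force"],s["opening"])
im=snapshot("top");a=im[150:290,190:370];b=snapshot("scene")[150:290,200:380]
cv2.imwrite("pics/a1.png",cv2.resize(np.hstack([a,b])[:,:,::-1],None,fx=2.2,fy=2.2))
E
```

```text
5.7 [ 0.53445642 -0.08849105  0.03991791] [ 0.41504796 -0.07764539  6.03574164] 0.046277214117339066
```

View pics/a1.png

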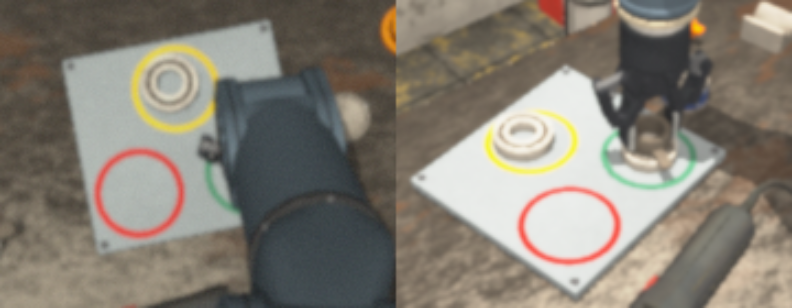

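The scene crop shows the bearing standing inside the green ring at about (648,155). Releasing and retreating.

Emit:
move_arm --rows '[{"tx": 0, "ty": 0, "tz": 0, "twist": 0, "fingers": 0.4}, {"tx": 0, "ty": 0, "tz": 0, "twist": 0, "fingers": 0.2}, {"tx": 0, "ty": 0, "tz": 0, "twist": 0, "fingers": 0}, {"tx": 0, "ty": 0, "tz": 0, "twist": 0, "fingers": 0}, {"tx": 0, "ty": 0, "tz": 0, "twist": 0, "fingers": 0}, {"tx": 0, "ty": 0, "tz": 0, "twist": 0, "fingers": 0}]'

```text
t: 6.55
position: [0.5335, -0.088, 0.0393]
orientation: [-3.115, 0.409, 0.0]
contact_force: [-0.3, 0.0, 0.6]
opening: 0.0855
grip_force: 0.0
```

Emit:
move_arm --rows '[{"tx": 0, "ty": 0, "tz": 15, "twist": 0, "fingers": 0}, {"tx": 0, "ty": 0, "tz": 35, "twist": 0, "fingers": 0}, {"tx": 0, "ty": 0, "tz": 60, "twist": 0, "fingers": 0}, {"tx": 0, "ty": 0, "tz": 100, "twist": 0, "fingers": 0}, {"tx": 0, "ty": 0, "tz": 140, "twist": 0, "fingers": 0}, {"tx": 0, "ty": 0, "tz": 140, "twist": 0, "fingers": 0}, {"tx": 0, "ty": 0, "tz": 140, "twist": 0, "fingers": 0}]'

```text
t: 7.42
position: [0.5333, -0.0881, 0.1796]
orientation: [3.115, -0.409, 0.001]
contact_force: [0.3, 1.0, -1.5]
opening: 0.0853
grip_force: 0.0
```

```bash
python3 - <<'E'
from h import *
from scipy.spatial.transform import Rotation as Ro
s=get_state();im=snapshot("wrist");m=camera_model("wrist")
T=np.eye(4);T[:3,:3]=Ro.from_rotvec(s["orientation"]).as_matrix();T[:3,3]=s["position"]
W=np.linalg.inv(T@np.array(m["tool_from_camera"]));K=np.array(m["K"])
print(s["t"],s["position"],s["opening"])
def pr(P): return cv2.projectPoints(np.array(P,float),W[:3,:3],W[:3,3],K,None)[0].reshape(-1,2)
v=im[:,:,::-1].copy();t=np.linspace(0,6.2832,60)
def circ(c,r,z,col): cv2.polylines(v,[np.int32(pr(np.c_[c[0]+r*np.cos(t),c[1]+r*np.sin(t),0*t+z]))],True,col,1)
c=(.5334,-.0877)
circ(c,.033,.036,(255,0,255));circ(c,.024,.062,(255,255,0));circ(c,.056,.02,(0,0,255))
cv2.imwrite("pics/w2.png",v)
E
```

```text
7.425 [ 0.53325583 -0.08807541  0.17961843] 0.08526522180348123
```

View pics/w2.png

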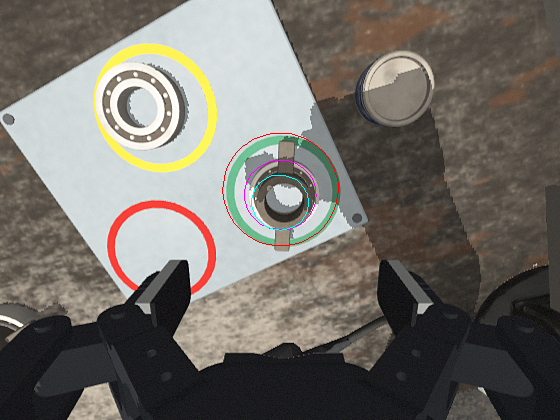

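The bearing stands flat and centred in the green ring at (283,195), and the ball bearing and tin have not moved.

```bash
python3 -c "from cell import *;print(close_job())"
```

```text
the job is handed in; nothing more can be done
None
```

The release bearing was slid onto the green ring and let go, centred to within a few mm in the wrist view; the ball bearing and tin were not touched, and the job was handed in at about 7.4 s.

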